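Set up the tile press: seat and lock the mould, then hold the press arm level over it

TASK

Get the little tile press ready: lower the rectangular plaster mould (do not drop it) into the pocket of the press bed until it sits fully home, then swing the locking lever fully shut over it. Then take the press arm by its balance point, lift it and hold it level about 5 cm above the mould, platen over the mould and hinge eye straight above the fork, touching neither, and finish while still holding it there so that I can oil the fork and fetch the pin. Leave the other things on the bench where they are.

Things in the scene. Friction and masses are not known exactly. Their poses are not given: they have to be found in the camera images.
- press: Small dark cast-iron hand press fixed to the bench, without its arm. Sizes in mm. Origin: on the bench top under the pocket's centre; x points from the handle side to the hinge fork, z up. Base plate x -75 to 125, y +-58, 16 high (bolt heads to 24). On it the bed, 78 (x) x 100 (y), rim 40 above the bench, with the pocket. Locking lever at the -y side.
- press_pocket (a point): Centre of the pocket's floor, 20 mm above the press origin. The pocket is open upwards, 58 (press x) x 80 (press y), 20 deep, its mouth bevelled 2.
- press_fork (a point): Middle of the fork gap at the height of the hinge-pin holes: 95 mm in +x from the press origin, 94 above the bench. The fork is two upright cheeks 10 thick and 30 long (x), 26 apart, tops 109 above the bench.
- latch (a joint): Locking lever, flat steel, turning about an upright axis; rad: 0 = fully shut (stop), 1.2 to 1.6 = open as found, 1.75 = farthest open. From above it closes counter-clockwise. Shut, its handle points to the press's -y and its finger to +y, across the mould's shoulder; at 1.57 the handle points to the press's -x. Stays where left; 1 to 2 N at the knob moves it.
- latch_hinge (a point): Point on the upright axis of the locking lever: 64 mm in -y from the press origin, 56 above the bench (underside of the lever). The finger is 16 wide, 8 thick and reaches 34 from this axis; shut, it lies 2 above the mould's shoulder.
- latch_knob (a point): Centre of the upright black cylindrical knob at the end of the lever's handle, 81 mm above the bench, 62 from the lever's axis. The knob is 18 in diameter and 34 tall, from 64 (top of the flat bar) to 98 above the bench.
- mould: Loose rectangular plaster mould, 0.2 to 0.33 kg, 56 mm tall. Origin: centre of its underside, z up. Foot 54 (x) x 76 (y) x 34 high; above it 54 (x) x 50 (y), leaving a 13 wide shoulder at both y ends. Flower relief in its top. Alike after a half turn. Fits the pocket with its x along the press's x, 2 clearance a side; seated, its top is 76 above the bench. Grip it across the 54.
- press_arm: Loose press arm, aluminium casting with black hand grip, 0.53 to 0.75 kg, 353 mm long, lying flat on its platen. Origin: centre of the platen's underside; x points to the hinge eye, handle to -x, z up. Platen 70 x 70 x 12. Rod (14 dia.) and grip (26 dia.) run 38 above the underside back to x = -245. Over the press its x lies along the press's x, eye at the fork.
- press_arm_balance (a point): Balance point of the arm, on its rib: 20 mm from the platen's centre towards the handle, 40 above the platen's underside. The rib is upright, 18 wide (arm's y), from the platen's top (12 above the underside) to 52, arm x from -65 to +45; grip it across the 18.
- press_arm_eye (a point): Centre of the hinge eye of the arm: 95 mm in +x, 18 above the platen's underside. A cross cylinder 26 in diameter, 20 long, its lowest point 5 above the platen's underside.
- round_mould: Bystander: round plaster mould, 68 in diameter, 46 tall; origin at the centre of its underside. It may lie where the rectangular one could.
- hinge_pin: Bystander: steel hinge pin 10 in diameter and 62 long with a cross head, lying on the bench.
- brush_mug: Bystander: mug full of brushes, 80 in diameter, about 195 tall with the brushes.
- glaze_bowl: Bystander: bowl of glaze, 116 in diameter, 72 tall.
- tile_a: Bystander: terracotta tile 100 x 100 x 12 near the robot.
- tile_b: Bystander: terracotta tile 100 x 100 x 12 at the far side.
- flat_brush: Bystander: wide flat brush 170 long, lying on the bench.
Not all that is in view belongs to the job. What is shaped like the mould but orange or purple is not meant.

How it is judged (in metres and radians):
On the way, in this order (a step that is already met when the one before it is completed fails the run):
1. the mould sits fully home in the pocket of the press bed (x of mould in the frame of press between -0.004 and 0.004 m and y of mould in the frame of press between -0.004 and 0.004 m and z of mould in the frame of press between 0.017 and 0.023 m and angle between mould's own z axis and vertical below 0.06 rad and angle between the x axis of mould and the x axis of press, either way round below 0.12 rad), for 0.2 s.
2. the locking lever is shut over the seated mould (all of step 1 and value of joint latch below 0.12 rad), for 0.2 s.
3. the press arm is lifted clear of the bench, held within 15 mm (along the arm) of its balance point (height (world z) of press_arm above 0.03 m and x of the grasp point in the frame of press_arm between -0.035 and -0.005 m and contact force between the fingers and press_arm above 2 N and value of joint latch below 0.12 rad), for 0.2 s.
At the end, for the whole second after the job is handed in: Mould home in the pocket (4 mm), lever shut (under 0.12 rad); the gripper alone holds the arm still, within 15 mm along it of its balance point, level to 0.07 rad, platen over the mould within 12 mm, its underside 30 to 75 mm above the mould's top, eye within 12 mm of straight above the fork (all of step 2 and x of the grasp point in the frame of press_arm between -0.035 and -0.005 m and contact force between the fingers and press_arm above 2 N and x of press_arm in the frame of press between -0.012 and 0.012 m and y of press_arm in the frame of press between -0.012 and 0.012 m and z of press_arm in the frame of press between 0.106 and 0.151 m and horizontal distance between press_arm_eye and press_fork below 0.012 m and angle between press_arm's own z axis and vertical below 0.07 rad and linear speed of press_arm below 0.02 m/s and angular speed of press_arm below 0.1 rad/s and contact force between press_arm and press below 0.1 N and contact force between press_arm and mould below 0.1 N); the arm keeps its last pose, push and grip.
It fails at once if the mould is dropped (falls freely faster than 0.8 m/s) (linear speed of mould above 0.8 m/s and contact force between the fingers and mould below 0.1 N).
It fails at once if a bystander is moved by more than 30 mm (distance of any of round_mould, hinge_pin, brush_mug, glaze_bowl, tile_a, tile_b, flat_brush from where it was at the start of the episode above 0.03 m).
It also fails if it takes over 69 s, if anything falls off the work surface, if the arm or the gripper's body presses on something with over 40 N, if the wrist force passes 120 N, or if a joint passes its speed limit or range.

ROBOT

A 6-joint arm with a two-finger parallel gripper is mounted at the origin on the work surface. World frame = base frame: x ahead of the robot, y to its left, z up, the work surface at z = 0. Lengths are in m, angles in degrees, forces in N, time in s.
With the tool pointing down it reaches from about 0.35 to 0.875 m from the base axis. Payload 4.2 kg.
Tool frame: the origin (TCP) lies midway between the tips of the shut fingers; the grasp point (between the pads) lies 19 mm behind it; z points along the fingers, y is the line along which they close (so a half turn about z gives the same grasp; the last joint's range is limited). The gripper opens to 87 mm and grips with 3 to 60 N. Pads are 19 mm wide; open, the fingers measure 117 mm over their backs; the gripper's body (75 mm by 190 mm) begins 51 mm behind the grasp point.
Start: joints at [85.921, 22.042, 0.453, 0, -68.411, -14.817], TCP at [0.202, 0.591, 0.223] pointing down, gripper open.
Joint ranges: [-179.83, 179.83], [-69.29, 118.12], [-61.27, 80.66], [-181.25, 117.63], [-171.15, -9.14], [-177.46, 177.46]. Speed limits (degrees/s): [159.86, 159.86, 180, 180, 180, 180].

INTERFACE

Orientations are given as [roll, pitch, yaw] about the fixed x, y, z axes, in that order (R = Rz(yaw) Ry(pitch) Rx(roll)).
In Python, from workcell import env gives the robot as it stands. The module is installed in compiled form; this text tells all that it offers. Calls block until the motion is done:
- env.goto(position, orientation): joint-space move of the TCP to a pose.
- env.move_straight(position, rotation=None, rate=0.15, force_limit=None): straight line of the TCP; rotation=None keeps the orientation; rate is the mean speed in m/s. With force_limit (N) it stops when the force on the tool has changed by that much, and returns True; else False.
- env.set_joints(angles): joint-space move.
- env.gripper_to(opening, grasp_force=None): opening from 0.0 (shut) to 1.0 (fully open); grasp_force is the grip in N (None keeps the last); returns when the fingers have stopped.
- env.dwell(seconds).
- env.inverse_kinematics(position, orientation): joint angles nearest the present ones, or None.
- env.read_state(): the state.
- env.grab_frame(name): name is "scene" or "side" or "wrist"; returns a dict with "image" (384x512x3 uint8, blue, green, red), "fx", "fy", "cx", "cy" (pixels), "D" ([k1, k2, p1, p2, k3] as OpenCV has them; the pictures are not rectified), "position" and "orientation" of the camera in the world. Camera axes: x right, y up, looking along -z (the intrinsics and any distortion apply to the point x, -y, -z); pixel columns grow to the right and rows downward; lengths in m; the calibration is good to about 2 mm. A picture is of the moment at which its call begins. There is no depth.
A pose or a line that the arm cannot do raises env.Unreachable and nothing moves.
- env.close_job(): hands the job in; it is judged then, once.
Trained networks look in a picture, given as the dict that the camera call returned (one of the last four; its "shot" number tells which), for a name from the list of things; names that differ only in an ending like _2 or _b are one class to them, and where a whole thing is asked for, a point or a joint stands for the part that bears it (a point fixed in the world has none). Each returns a list of dicts, best first, with "score" (0 to 1); they miss things now and then, are a little off and sometimes report something else, mostly with a low value. They report only what shows in the picture. A call takes as long as a camera call. They do not tell look-alikes from the thing itself.
- env.search_frame(picture, thing): "xyz" ([x, y, z] in m, in world coordinates, good to about 4 mm: the middle of the surface that is visible of it).
- env.trace(picture, thing): "mask" (384x512 bool, what is visible of it).
The state is a dict: "clock": time; "joint_positions": joint angles; "qvel": joint speeds; "joint_torque": joint torques, N m; "position": TCP position; "tool_rot": TCP orientation; "force": force on the tool from outside, world axes, zero at the start; "wrist_torque": the same for the moment, N m; "opening": opening from 0.0 (shut) to 1.0 (fully open); "finger_force": force on a finger pad.
Only numpy, scipy, OpenCV 4.12 (cv2) and the standard library are available. Lean on these libraries where they do the work, as an engineer would, in place of code of your own. Each camera call takes 0.05 s, during which the arm holds its last target. There are 200 camera calls.

## Working session

There is one attempt and no reset: what is moved stays moved. The work goes in short steps, each a Python script; the robot and the scene stay as the last script left them, time stands still between calls to the robot, and variables do not carry over. Pictures are saved under pics/ and viewed, at most 10 in all, crops included, and the job is handed in when it is done.

```bash
mkdir -p pics; cat > h.py <<'E'
import numpy as np, cv2
from workcell import env
from scipy.spatial.transform import Rotation as R
def cam(p):
    o=np.array(p["orientation"],float)
    Rm=o if o.shape==(3,3) else R.from_euler('xyz',o,degrees=True).as_matrix()
    K=np.array([[p["fx"],0,p["cx"]],[0,p["fy"],p["cy"]],[0,0,1]]);return Rm,K,np.array(p["position"]),np.array(p["D"],float)
def proj(p,X):
    Rm,K,t,D=cam(p); c=(np.atleast_2d(X)-t)@Rm; c=c*[1,-1,-1]
    return cv2.projectPoints(c.reshape(-1,1,3),np.zeros(3),np.zeros(3),K,D)[0].reshape(-1,2)
def unproj(p,uv,z):
    Rm,K,t,D=cam(p); n=cv2.undistortPoints(np.array(uv,float).reshape(-1,1,2),K,D).reshape(-1,2)
    d=np.c_[n[:,0],-n[:,1],-np.ones(len(n))]@Rm.T
    return t+d*((z-t[2])/d[:,2])[:,None]
E
python3 - <<'E'
from h import *
ps={n:env.grab_frame(n) for n in("scene","side")}
for n,p in ps.items():
    print(n,p["position"],p["orientation"],p["fx"],p["D"])
    for t in ["press","press_pocket","press_fork","latch_hinge","latch_knob","mould","press_arm","press_arm_balance","press_arm_eye","round_mould","hinge_pin","brush_mug","glaze_bowl","tile_a","flat_brush"]:
        print(t,[(np.round(d["xyz"],3).tolist(),round(d["score"],2)) for d in env.search_frame(p,t)[:4]])
cv2.imwrite("pics/a.png",np.hstack([ps["scene"]["image"]]));cv2.imwrite("pics/b.png",ps["side"]["image"])
print(env.read_state())
E
```

```text
scene [1.11918082 0.71061167 1.07966251] [ 41.47425028  -0.87732682 139.91579299] 480.3332204531939 [-0.17566034  0.          0.          0.          0.        ]
press [([0.579, -0.141, 0.021], 0.56), ([0.47, 0.042, 0.038], 0.53)]
press_pocket [([0.581, -0.138, 0.024], 0.79)]
press_fork [([0.576, -0.135, 0.023], 0.71), ([0.685, 0.072, 0.043], 0.45), ([0.538, 0.259, 0.041], 0.36)]
latch_hinge [([0.516, -0.212, 0.061], 0.77)]
latch_knob [([0.514, -0.213, 0.062], 0.72)]
mould [([0.772, -0.136, 0.047], 0.73), ([0.815, 0.026, 0.044], 0.65), ([0.686, 0.073, 0.041], 0.6), ([0.538, 0.262, 0.042], 0.26)]
press_arm [([0.539, 0.261, 0.04], 0.62)]
press_arm_balance [([0.538, 0.258, 0.043], 0.96)]
press_arm_eye []
round_mould [([0.469, 0.043, 0.039], 0.73)]
hinge_pin [([0.579, -0.138, 0.024], 0.71), ([0.531, 0.536, 0.013], 0.42)]
brush_mug [([0.683, 0.402, 0.086], 0.69)]
glaze_bowl [([0.371, -0.381, 0.054], 0.71), ([0.683, 0.4, 0.086], 0.18)]
tile_a [([0.318, 0.214, 0.01], 0.91), ([0.763, 0.219, 0.016], 0.76)]
flat_brush [([0.531, 0.537, 0.008], 0.65), ([0.465, 0.042, 0.041], 0.16)]
side [ 0.0899
[... 1033 characters left out ...]
0.065], 0.43)]
{'clock': 1.6, 'joint_positions': array([ 8.59218386e+01,  2.20401081e+01,  4.52268356e-01, -5.94718845e-04,
       -6.84105098e+01, -1.48157911e+01]), 'qvel': array([ 0.00945689,  0.11063602,  0.00457301,  0.04859574, -0.03202696,
        0.12973781]), 'joint_torque': array([ 2.41575017e-04, -3.90464616e+01,  1.87622148e+01,  4.22474116e+00,
        1.55005400e-02, -9.07570637e-06]), 'position': array([0.20236167, 0.59130855, 0.22256266]), 'tool_rot': array([-1.79998546e+02,  9.56637181e-04, -1.88941713e+01]), 'force': array([-0.69734631, -0.00912267,  0.12860238]), 'wrist_torque': array([0.01013463, 0.0214148 , 0.02701171]), 'finger_force': 0.0, 'opening': 0.998270658425766}
```

View pics/a.png

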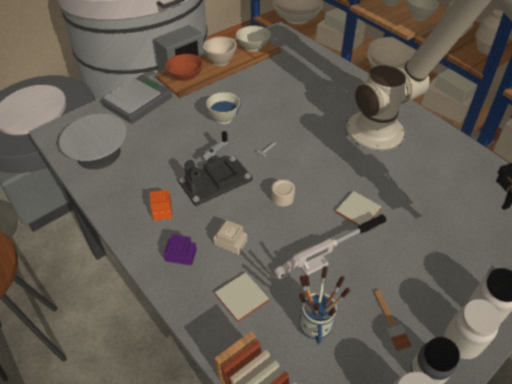

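View pics/b.png

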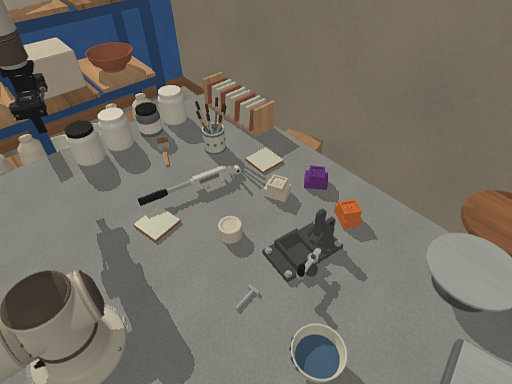

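The scene view shows the white mould at (230,237), with orange and purple decoys at (160,205) and (180,250). The press is at (215,178), the arm runs from (280,270) to (385,218), and the round mould is at (283,192). Next I'll take close wrist looks.

```bash
python3 - <<'E'
from h import *
import pickle
W={}
for n,xy in (("arm",(0.50,0.24)),("press",(0.53,-0.15)),("mould",(0.64,0.06))):
    env.goto([*xy,0.36],[180,0,0]); env.dwell(0.3)
    p=env.grab_frame("wrist"); W[n]=p; cv2.imwrite(f"pics/w_{n}.png",p["image"])
    print(n,p["position"],p["orientation"],p["fx"],env.read_state()["clock"],env.read_state()["joint_positions"].round(0))
    for t in {"arm":["press_arm","press_arm_balance","press_arm_eye"],"press":["press","press_pocket","press_fork","latch_hinge","latch_knob"],"mould":["mould"]}[n]:
        print(t,[(np.round(d["xyz"],3).tolist(),round(d["score"],2)) for d in env.search_frame(p,t)[:3]])
pickle.dump(W,open("W.pkl","wb"))
E
```

```text
arm [0.57310878 0.2402201  0.5222654 ] [-1.54262670e+01 -2.57445664e-02 -8.99709301e+01] 275.7559850235817 3.7 [ 42.  11.   5.  -0. -83.  48.]
press_arm [([0.534, 0.253, 0.043], 0.84), ([0.671, 0.076, 0.052], 0.34)]
press_arm_balance [([0.542, 0.253, 0.041], 0.85)]
press_arm_eye [([0.539, 0.256, 0.045], 0.74), ([0.671, 0.394, 0.097], 0.72)]
press [ 0.60343702 -0.1495957   0.52249214] [-1.54093235e+01 -9.28570463e-03 -8.99484919e+01] 275.7559850235817 5.65 [  1.  11.   4.   0. -83.  89.]
press [([0.573, -0.152, 0.021], 0.73)]
press_pocket [([0.576, -0.155, 0.022], 0.69)]
press_fork [([0.574, -0.153, 0.018], 0.63)]
latch_hinge [([0.528, -0.212, 0.066], 0.96)]
latch_knob [([0.53, -0.213, 0.062], 0.92), ([0.572, -0.153, 0.015], 0.72), ([0.4, -0.37, 0.041], 0.22)]
mould [0.71286068 0.05830318 0.52314822] [-1.53660429e+01  1.73091440e-03 -9.01067598e+01] 275.7559850235817 7.1917 [ 20.  21.  18.   0. -87.  70.]
mould [([0.804, 0.018, 0.05], 0.91), ([0.764, -0.147, 0.051], 0.91), ([0.677, 0.062, 0.054], 0.82)]
```

View pics/w_press.png

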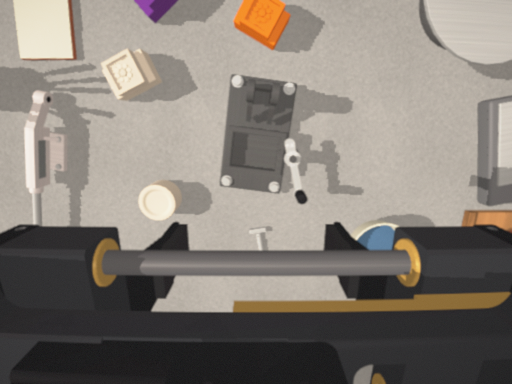

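View pics/w_mould.png

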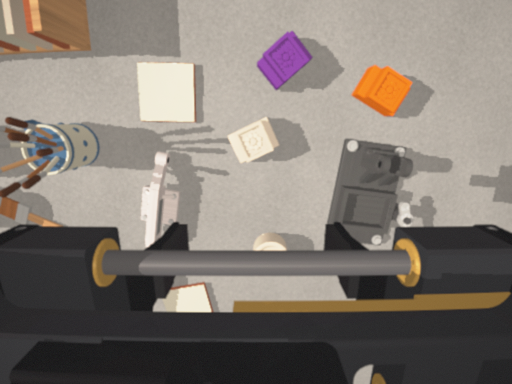

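View pics/w_arm.png

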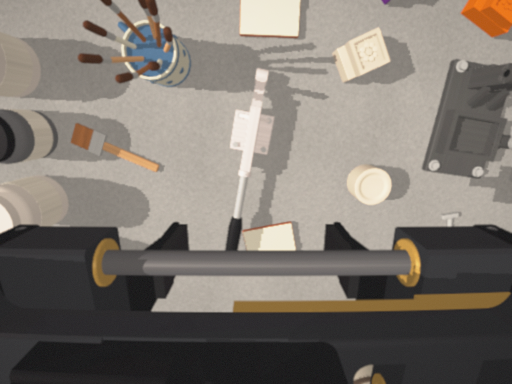

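```bash
cat >> h.py <<'E'
from scipy.optimize import minimize
def box(x0,x1,y0,y1,z0,z1): return np.array([[x,y,z] for x in(x0,x1) for y in(y0,y1) for z in(z0,z1)])/1000
M={"mould":[box(-27,27,-38,38,0,34),box(-27,27,-25,25,34,56)],
"press":[box(-75,125,-58,58,0,16),box(-39,39,-50,50,16,40),box(80,110,13,23,16,109),box(80,110,-23,-13,16,109)],
"press_arm":[box(-35,35,-35,35,0,12),box(-65,45,-9,9,12,52),box(45,95,-9,9,9,27),box(82,108,-10,10,5,31),box(-245,-65,-7,7,31,45)]}
def render(p,n,q,S=4):
    c,s=np.cos(q[2]),np.sin(q[2]); im=np.zeros((384*S,512*S),np.uint8)
    for b in M[n]:
        X=b@np.array([[c,s,0],[-s,c,0],[0,0,1]])+[q[0],q[1],0]
        uv=(proj(p,X)+.5)*S-.5
        cv2.fillConvexPoly(im,cv2.convexHull(np.round(uv*16).astype(np.int32)),255,shift=4)
    return cv2.resize(im,(512,384),interpolation=cv2.INTER_AREA)/255.
def masks(p,n,near,rows):
    best=None
    for d in env.trace(p,n):
        m=d["mask"]; r,c=np.nonzero(m); 
        if len(r)==0: continue
        k=np.hypot(*(np.array([c.mean(),r.mean()])-proj(p,[*near,.03])[0]))
        if best is None or k<best[0]: best=(k,d["score"],m)
    return best
def fit(pics,n,q0,rows=None):
    D=[]
    for p,rw in pics:
        b=masks(p,n,q0[:2],rw)
        if b is None: print("no mask");continue
        print("  mask",n,"dist px",round(b[0],1),"score",round(b[1],2),"area",b[2].sum()); D.append((p,rw,b[2].astype(float)))
    def f(v):
        q=np.array(v)*[.01,.01,.1]+q0; e=0
        for p,rw,m in D:
            r=render(p,n,q)[:rw]; mm=m[:rw]; e+=1-np.minimum(r,mm).sum()/np.maximum(r,mm).sum()
        return e/len(D)
    o=min((minimize(f,[0,0,a],method="Nelder-Mead",options=dict(initial_simplex=np.array([[0,0,a],[1,0,a],[0,1,a],[0,0,a+1.5]]),xatol=.01,fatol=1e-5)) for a in(-2,0,2)),key=lambda o:o.fun)
    q=o.x*[.01,.01,.1]+q0; print(n,q[:2].round(4),"yaw",np.degrees(q[2]).round(2),"1-IoU",round(o.fun,3)); return q
def overlay(p,n,q,f):
    im=p["image"].copy(); r=(render(p,n,q)>.5).astype(np.uint8)
    cv2.drawContours(im,cv2.findContours(r,0,1)[0],-1,(0,255,0),1); cv2.imwrite(f,im)
E
python3 - <<'E'
from h import *
import pickle
W=pickle.load(open("W.pkl","rb"))
for n in W: fit([(W[n],222)],"mould",np.array([.677,.062,.2]))
for n in("press",): qp=fit([(W[n],222)],"press",np.array([.58,-.15,-.1]))
for n in("arm",): fit([(W[n],222)],"press_arm",np.array([.55,.255,0]))
p=W["press"]; print("knob",unproj(p,[[301,197]],.098),"hinge",unproj(p,[[291.5,158]],.064))
c,s=np.cos(qp[2]),np.sin(qp[2]);R2=np.array([[c,-s],[s,c]])
print("hinge model",qp[:2]+R2@[0,-.064])
E
```

```text
mask mould dist px 3.2 score 0.77 area 1897
mould [0.6781 0.0637] yaw 24.78 1-IoU 0.04
  mask mould dist px 2.1 score 0.64 area 2104
mould [0.6788 0.0632] yaw 24.02 1-IoU 0.029
  mask mould dist px 1.4 score 0.94 area 1444
mould [0.6796 0.0637] yaw 24.34 1-IoU 0.047
  mask press dist px 4.0 score 0.73 area 7687
press [ 0.5496 -0.1478] yaw -7.19 1-IoU 0.101
  mask press_arm dist px 16.1 score 0.84 area 3085
press_arm [0.5515 0.2487] yaw -10.53 1-IoU 0.076
knob [[ 0.48411405 -0.22185033  0.098     ]] hinge [[ 0.5419881  -0.20885989  0.064     ]]
hinge model [ 0.54162527 -0.21130066]
```

```bash
python3 - <<'E'
from h import *
import pickle
a=np.radians(-97.2); d=np.array([np.cos(a),np.sin(a)])
pp=np.array([.5496,-.1478])+np.array([.02,0]); 
env.goto([*(pp-.035*d),0.30],[180,0,-97.2]); env.dwell(.3)
p=env.grab_frame("wrist")
q=fit([(p,222)],"press",np.array([.5496,-.1478,-.125]))
overlay(p,"press",q,"pics/ov.png")
pickle.dump((p,q),open("P.pkl","wb")); print(env.read_state()["clock"])
E
```

```text
mask press dist px 14.3 score 0.68 area 10002
press [ 0.5494 -0.1471] yaw -7.14 1-IoU 0.117
9.1833
```

View pics/ov.png

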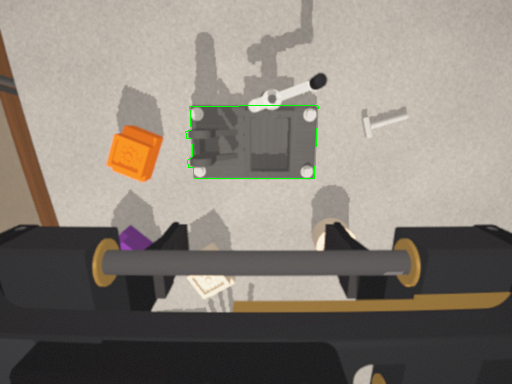

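```bash
python3 - <<'E'
from h import *
Mx=[.6788,.0635]; ym=24.3-90; P=np.array([.5495,-.1474]); yp=-7.16-90
env.goto([*Mx,.12],[180,0,ym]); env.move_straight([*Mx,.027],rate=.12)
env.gripper_to(0,30); s=env.read_state(); print("grip",s["opening"]*87,s["finger_force"])
env.move_straight([*Mx,.17],rate=.15)
env.goto([*P,.17],[180,0,yp]); env.dwell(.3)
s=env.read_state(); print(s["position"],s["tool_rot"],s["force"],s["opening"]*87)
p=env.grab_frame("side"); cv2.imwrite("pics/c.png",cv2.resize(p["image"][150:330,200:400],None,fx=3,fy=3))
# mould bottom z = TCP-.027; rim 40 -> TCP .067
r=env.move_straight([*P,.075],rate=.08); env.dwell(.2)
r=env.move_straight([*P,.046],rate=.03,force_limit=8)
s=env.read_state(); print(r,s["position"],s["force"],s["wrist_torque"],s["clock"])
E
```

```text
grip 53.78136210184686 29.96422423515469
[ 0.55012528 -0.14654156  0.16973284] [ 1.79989466e+02 -1.12195081e-03 -9.70669315e+01] [-0.25831793 -0.91823358 -2.73808897] 53.805950852167236
True [ 0.54919756 -0.14737925  0.04704794] [-0.26671838  0.55002258  4.59344606] [ 0.15151823 -0.04423625  0.08683666] 16.675
```

View pics/c.png

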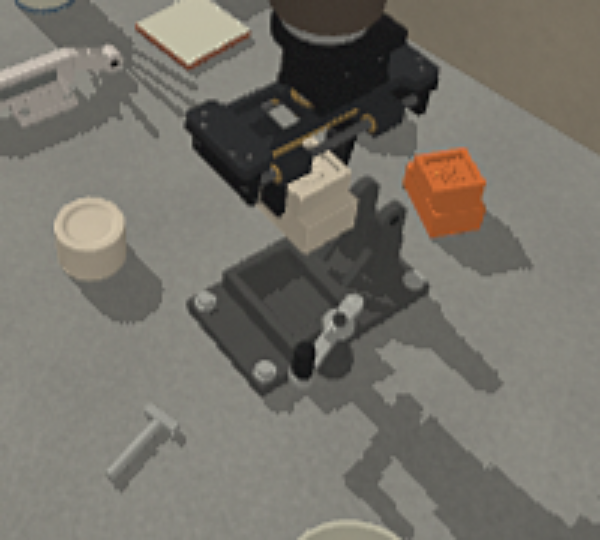

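The side crop shows the mould hanging squarely over the pocket. It then went down to TCP z = 47 mm, which is exactly home, with almost no side force. Now I'll release it and swing the lever.

```bash
python3 - <<'E'
from h import *
P=np.array([.5495,-.1474]); a0=np.radians(-7.16); yp=-97.16
R2=np.array([[np.cos(a0),-np.sin(a0)],[np.sin(a0),np.cos(a0)]])
def knob(l): 
    b=np.radians(270)-l; return P+R2@(np.array([0,-.064])+.062*np.array([np.cos(b),np.sin(b)]))
env.gripper_to(.75); env.move_straight([*P,.15],rate=.15)
p=env.grab_frame("wrist"); cv2.imwrite("pics/d.png",p["image"])
k=knob(1.24); print("knob",k,env.search_frame(p,"latch_knob")[:1])
env.gripper_to(.45)
env.goto([*k,.15],[180,0,yp]); t=env.move_straight([*k,.074],rate=.1,force_limit=8); print("hit",t)
env.gripper_to(0,12); s=env.read_state(); print("open mm",s["opening"]*87,s["finger_force"])
if not t and s["opening"]*87>14:
    for l in np.r_[np.linspace(1.1,.1,7),0,-.05]:
        env.move_straight([*knob(l),.074],rate=.08)
    s=env.read_state(); print(s["force"],s["opening"]*87,s["position"],knob(0))
print(s["clock"])
E
```

```text
knob [ 0.48083173 -0.22357251] [{'xyz': [0.5228, -0.2155, 0.0625], 'score': 0.65}]
hit False
open mm 17.546581256351484 11.997891297937713
[-9.23872263 -4.35412768  5.235783  ] 17.520522691993918 [ 0.53216608 -0.27391484  0.07343631] [ 0.53379529 -0.27241745]
23.2667
```

```bash
python3 - <<'E'
from h import *
import pickle
s=env.read_state()["position"]
env.gripper_to(.42); env.move_straight([s[0],s[1],.16],rate=.15)
p=env.grab_frame("side")
cv2.imwrite("pics/e.png",cv2.resize(p["image"][170:300,240:370],None,fx=3,fy=3))
env.gripper_to(1.0)
env.goto([.49,.252,.30],[180,0,-10.5]); env.dwell(.3)
p=env.grab_frame("wrist"); q=fit([(p,222)],"press_arm",np.array([.5515,.2487,-.184]))
overlay(p,"press_arm",q,"pics/ova.png"); print(env.read_state()["clock"])
E
python3 -c "
import cv2,numpy as np
a=cv2.imread('pics/e.png');b=cv2.imread('pics/ova.png')[:230]
b=b[:,100:500];h=max(len(a),len(b))
f=lambda i:cv2.copyMakeBorder(i,0,h-len(i),0,0,0)
cv2.imwrite('pics/f.png',np.hstack([f(a),f(b)]))"
```

```text
mask press_arm dist px 14.6 score 0.85 area 3568
press_arm [0.5503 0.2483] yaw -10.48 1-IoU 0.081
28.1417
```

View pics/f.png

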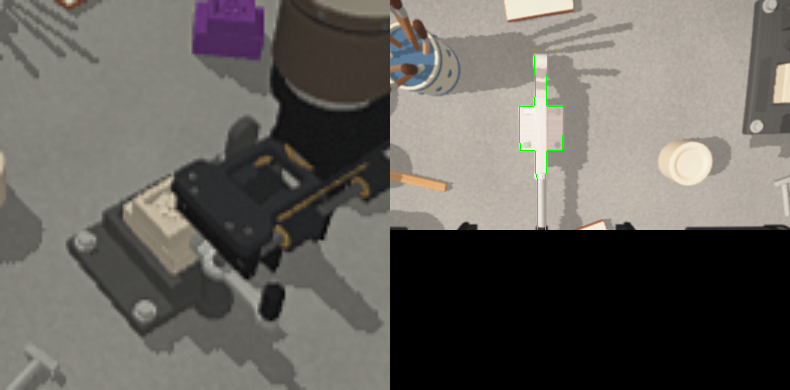

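The left half of the picture shows the mould seated, with the lever finger across its shoulder and the knob pointing to -y. On the right, the arm fit outline matches the arm. Next is the grasp.

```bash
python3 - <<'E'
from h import *
def off(y): return .020*np.array([np.cos(np.radians(y)),np.sin(np.radians(y))])
A=np.array([.5506,.2484]); ya=-10.5; g=A-off(ya)
P=np.array([.5495,-.1474]); yp=-7.16; t=P-off(yp)
env.goto([*g,.11],[180,0,ya]); print(env.move_straight([*g,.021],rate=.1,force_limit=10))
env.gripper_to(0,50); s=env.read_state(); print("grip",s["opening"]*87,s["finger_force"])
env.move_straight([*g,.10],rate=.08); env.dwell(.4)
env.move_straight([*g,.20],rate=.12)
s=env.read_state(); print(s["force"],s["wrist_torque"])
env.move_straight([*t,.20],[180,0,yp],rate=.12); env.dwell(.3)
env.move_straight([*t,.147],rate=.06); env.dwell(.5)
s=env.read_state(); print(s["position"],t,s["tool_rot"],s["force"],s["wrist_torque"],s["opening"]*87,s["clock"])
ims=[]
for n,c in(("side",(130,320,210,400)),("scene",(100,290,130,370))):
    p=env.grab_frame(n); ims.append(cv2.resize(p["image"][c[0]:c[1],c[2]:c[3]],(390,390)))
cv2.imwrite("pics/g.png",np.hstack(ims))
E
```

```text
False
grip 17.549339524435076 49.99775033444166
[-0.29347211  0.46506943 -6.08447626] [-0.04139857  0.03835826  0.01244038]
[ 0.5296741  -0.14491619  0.14706229] [ 0.52965596 -0.14490719] [ 1.79999009e+02 -6.23750837e-03 -7.15868873e+00] [-0.16452329 -0.21218114 -6.2831318 ] [-0.00724854 -0.0100445   0.02781724] 17.69420125527654 38.925
```

View pics/g.png

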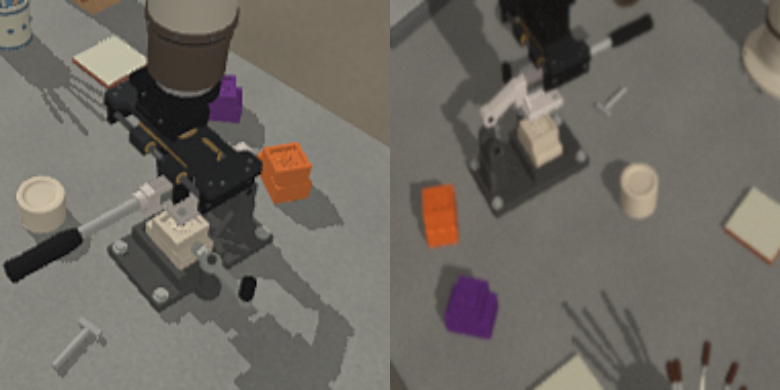

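The arm is held over the press and the lever is shut. One overlay of the expected pose will check that it is level and lined up.

```bash
python3 - <<'E'
from h import *
M["press_arm"]=[b+[0,0,.126] for b in M["press_arm"]]
ims=[]
for n,c in(("side",(130,320,210,400)),("scene",(90,220,130,320))):
    p=env.grab_frame(n); overlay(p,"press_arm",np.array([.5495,-.1474,np.radians(-7.16)]),"/tmp/o.png")
    ims.append(cv2.resize(cv2.imread("/tmp/o.png")[c[0]:c[1],c[2]:c[3]],None,fx=2.1,fy=2.1)[:399])
h=max(map(len,ims)); cv2.imwrite("pics/h.png",np.hstack([cv2.copyMakeBorder(i,0,h-len(i),0,0,0) for i in ims])[:, :800])
E
```

```text
(no output)
```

View pics/h.png

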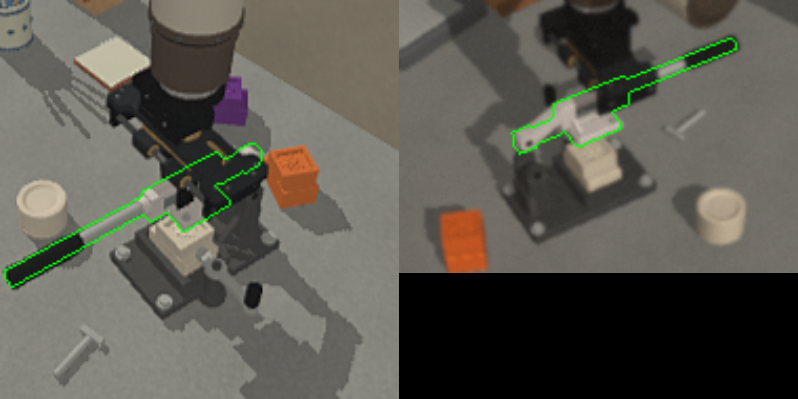

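The overlay matches the real arm in both views, from handle end to eye and platen, so it is level and aligned.

```bash
python3 -c "
from workcell import env
print(env.close_job())"
```

```text
the job is handed in; nothing more can be done
None
```

The job is handed in (no verdict was returned): the mould is home in the pocket, the lever is shut, and the gripper is holding the press arm level about 5 cm above the mould, with its eye over the fork.

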